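Lay out a dismantled gear drive for its record photograph

ROBOT

A 6-joint arm with a two-finger parallel gripper is mounted at the origin on the work surface. World frame = base frame: x ahead of the robot, y to its left, z up, the work surface at z = 0. Lengths are in mm, angles in rad, forces in N, time in s.
With the tool pointing down it reaches from about 300 to 850 mm from the base axis. Payload 4.2 kg.
Tool frame: the origin (TCP) lies on the front face of the gripper's body, between the roots of the fingers; the fingertips stand 78 mm ahead of it and the grasp point (between the pads) lies 60 mm ahead of it; z points along the fingers, y is the direction in which the jaws open and shut (so a half turn about z gives the same grasp; the last joint's range is limited). The gripper opens to 91 mm and grips with 3 to 60 N. Pads are 32 mm wide; open, the fingers measure 118 mm over their backs; the gripper's body (76 mm by 178 mm) begins 60 mm behind the grasp point.
Start: joints at [-1.165, 0.32, 1.565, -0, 1.257, -0.02], TCP at [237.506, -523.666, 292.276] pointing down, gripper open.
Joint ranges: [-3.11, 3.11], [-0.84, 2.01], [0.21, 2.61], [-1.34, 4.49], [0.05, 2.63], [-2.56, 2.56]. Speed limits (rad/s): [2.57, 2.57, 3.14, 3.14, 3.14, 3.14].

INTERFACE

Orientations are given as a unit quaternion [w, x, y, z].
In Python, from rig import bot gives the robot as it stands. Calls block until the motion is done:
- bot.move_pose(position, orientation): joint-space move of the TCP to a pose.
- bot.line_to(position, ori=None, v=150, stop_force=None): straight line of the TCP; ori=None keeps the orientation; v is the mean speed in mm/s. With stop_force (N) it stops when the force on the tool has changed by that much, and returns True; else False.
- bot.set_joints(angles): joint-space move.
- bot.set_gripper(opening, grip_force=None): finger opening in mm; grip_force is the grip in N (None keeps the last); returns when the fingers have stopped.
- bot.dwell(seconds).
- bot.solve_ik(position, orientation): joint angles nearest the present ones, or None.
- bot.read_camera(name): name is "scene" or "top" or "wrist"; returns the picture (400x640x3 uint8, red, green, blue); there is no depth.
- bot.camera_info(name): a dict with "K" (3x3 intrinsics, pixels), "k1" (the pictures are not rectified: a ray, as slopes to the right and down, at radius r is drawn at 1 + k1 r^2 times it, then the intrinsics apply), "position" and "attitude" of the camera in the world. Camera axes: x right, y down, z forward; pixel columns grow to the right and rows downward; lengths in mm; the calibration is good to about 2 mm. A picture is of the moment at which its call begins: read the wrist's pose just before it. camera_info takes no time and is no camera call; for the wrist camera it gives the pose at the moment of the call.
A pose or a line that the arm cannot do raises bot.PlanningError and nothing moves.
- bot.job_done(): hands the job in, once; it reports no verdict.
Readings, each from a call of its own:
- bot.get_time(): time.
- bot.get_qpos(): joint angles.
- bot.get_joint_velocities(): joint speeds.
- bot.get_tau(): joint torques, N m.
- bot.get_tool_pos(): TCP position.
- bot.get_eef_rot(): TCP orientation.
- bot.get_contact_force(): force on the tool from outside, world axes, zero at the start.
- bot.get_moment(): the same for the moment, N m.
- bot.get_opening(): finger opening in mm.
Only numpy, scipy, OpenCV 4.12 (cv2) and the standard library are available. Lean on these libraries where they do the work, as an engineer would, in place of code of your own. Each camera call takes 0.05 s, during which the arm holds its last target.

TASK

Lay out the dismantled gear drive on the grey photo board for its record picture, in two straight rows 100 mm apart centre to centre: in the back row the gear goes midway between the housing and the end cover, which already stand there; in the front row, on the robot's side, the bearing goes straight in front of the housing, the steel riser block straight in front of the gear and the scale bar straight in front of the cover, with the block's and the bar's long sides running along the row. Then set the black resin specimen centred on top of the riser block, polished face up. Set every part down flat on its place rather than dropping it, and do not shift or knock over the beaker or the wash bottle.

Things in the scene. Friction and masses are not known exactly. Their poses are not given: they have to be found in the camera images.
- board: Flat grey photo board, fixed, 290 mm deep (its x) x 360 mm wide (its y) x 6 mm thick with white corner marks, on the left or right half of the work surface, turned up to 0.2 rad. Origin: centre of its underside (top face at z = 6 mm). +x is its back, away from the robot; +y its left. The back row runs along y at x = +50 mm, the front row at x = -50 mm.
- housing: Square aluminium gear housing with a round bore and four bolt holes, 90 x 90 mm, 47 mm high, fixed on the board in its back row, 115 mm to one side (left or right varies) of the board's middle line. Origin: centre of its underside, on the board's top; axes parallel to the board's.
- cover: Round aluminium end cover, a flange of 90 mm diameter and 16 mm height with a middle boss of 52 mm diameter up to 38 mm, fixed on the board in its back row, 115 mm to the other side of the middle line. Origin: centre of its underside, on the board's top; axes parallel to the board's.
- gear_c (a point): Loose steel gear wheel lying flat, toothed rim 66 mm in diameter and 16 mm high with a round hub of 32 mm diameter rising above it to 40 mm, about 0.4 kg; easiest gripped by the hub. The point is on its axis, half-way up (20 mm over its underside); z is its axis, up.
- bearing_c (a point): Loose steel ball bearing lying flat, 52 mm outer diameter, 15 mm high, dark seal ring and dark bore, 0.14 kg. The point is its centre (7.5 mm over its underside). All five loose parts start in a low steel tray (265 x 345 mm, floor 3 mm thick, rim 20 mm high) on the half of the work surface opposite the board.
- riser_c (a point): Loose plain steel riser block lying flat, 45 mm (its x) x 60 mm (its y), 25 mm high, about 0.5 kg. The point is its centre (12.5 mm over its underside). In the tray the five parts and a bolt stand about 100 mm apart side by side and 115 mm front to back, with a small nut and a key between them.
- specimen_c (a point): Loose resin-mounted metal specimen, a black upright cylinder 30 mm in diameter and 22 mm high with the polished metal section in its top face, 45 g. The point is its centre (11 mm over its underside).
- scale_c (a point): Loose photo scale bar, white with a black chequer of 10 mm steps, 20 mm (its x) x 80 mm (its y), 10 mm high, 50 g; starts lying roughly front to back. The point is its centre (5 mm over its underside).
- beaker: Bystander: empty glass beaker, 70 mm in diameter, 90 mm high, loose, at the outer left or right side of the board and tray. Origin: centre of its underside.
- washbottle: Bystander: white wash bottle with red cap and spout, 64 mm in diameter, about 185 mm high, loose, at the outer left or right side of the board and tray. Origin: centre of its underside.
Mind the look-alikes: they are no part of the job. What is shaped like the part that bears gear_c but orange is not meant.

How it is judged (in metres and radians):
At the end, for the whole second after the job is handed in: Gear midway between housing and cover; bearing, block and bar flat, 100 mm (+-15) in front of housing, gear place and cover; all within 12 mm sideways (gear also 12 front to back), block and bar within 0.16 rad of the row; specimen upright on the block within 9 mm of its centre; all at rest (x of gear_c in the frame of board between 0.038 and 0.062 m and y of gear_c in the frame of board between -0.012 and 0.012 m and x of bearing_c in the frame of housing between -0.115 and -0.085 m and y of bearing_c in the frame of housing between -0.012 and 0.012 m and x of riser_c in the frame of board between -0.065 and -0.035 m and y of riser_c in the frame of board between -0.012 and 0.012 m and x of scale_c in the frame of cover between -0.115 and -0.085 m and y of scale_c in the frame of cover between -0.012 and 0.012 m and angle between the y axis of each of riser_c, scale_c and the y axis of board, either way round below 0.16 rad and horizontal distance between specimen_c and riser_c below 0.009 m and z of specimen_c in the frame of riser_c between 0.0195 and 0.0275 m and z of riser_c in the frame of board between 0.0145 and 0.0225 m and z of gear_c in the frame of board between 0.022 and 0.03 m and z of bearing_c in the frame of board between 0.0095 and 0.0175 m and z of scale_c in the frame of board between 0.007 and 0.015 m and angle between each of gear_c, bearing_c, riser_c, specimen_c, scale_c's own z axis and vertical below 0.1 rad and linear speed of each of gear, bearing, riser, specimen, scale below 0.02 m/s); the robot touches nothing.
It fails at once if the beaker or the wash bottle is pushed more than 20 mm or knocked over (distance of any of beaker, washbottle from where it was at the start of the episode above 0.02 m or angle between any of beaker, washbottle's own z axis and vertical above 0.35 rad).
It fails at once if a part is dropped or thrown: it moves faster than 0.65 m/s (a free fall of about 20 mm) while no finger holds it ((contact force between gear and the fingers below 0.05 N and linear speed of gear above 0.65 m/s) or (contact force between bearing and the fingers below 0.05 N and linear speed of bearing above 0.65 m/s) or (contact force between riser and the fingers below 0.05 N and linear speed of riser above 0.65 m/s) or (contact force between specimen and the fingers below 0.05 N and linear speed of specimen above 0.65 m/s) or (contact force between scale and the fingers below 0.05 N and linear speed of scale above 0.65 m/s)).
It also fails if it takes over 136 s, if anything falls off the work surface, if the arm or the gripper's body presses on something with over 40 N, if the wrist force passes 120 N, or if a joint passes its speed limit or range.

## Working session

There is one attempt and no reset: what is moved stays moved. The work goes in short steps, each a Python script; the robot and the scene stay as the last script left them, time stands still between calls to the robot, and variables do not carry over. Pictures are saved under pics/ and viewed, and the job is handed in when it is done.

```bash
ls; mkdir -p pics
python3 - <<'E'
from rig import bot
import cv2
for n in ["scene","top","wrist"]:
    i=bot.camera_info(n); print(n,i)
    cv2.imwrite(f"pics/a_{n}.png",bot.read_camera(n)[:,:,::-1])
print(bot.get_time(),bot.get_opening(),bot.get_eef_rot())
E
```

```text
pics
scene {'K': array([[386.42483761,   0.        , 324.22352745],
       [  0.        , 386.42483761, 199.53821962],
       [  0.        ,   0.        ,   1.        ]]), 'k1': -0.061529949617092114, 'position': array([1059.56676128, -520.97485113, 1092.11886569]), 'attitude': array([-0.29204071,  0.8622736 ,  0.39322481, -0.12872729])}
top {'K': array([[513.66459763,   0.        , 328.30009854],
       [  0.        , 513.66459763, 192.26867272],
       [  0.        ,   0.        ,   1.        ]]), 'k1': 0.0406418348236693, 'position': array([ 266.75156922,   -2.20118769, 1695.39397069]), 'attitude': array([-0.04562057,  0.71331998, -0.69817599,  0.04054209])}
wrist {'K': array([[356.86335124,   0.        , 313.53043691],
       [  0.        , 356.86335124, 198.22129251],
       [  0.        ,   0.        ,   1.        ]]), 'k1': -0.01610432305225011, 'position': array([ 297.97556694, -496.15249799,  383.65256851]), 'attitude': array([ 0.09948067,  0.83446172, -0.53813826, -0.06468729])}
0.15 91.13311639782275 [-6.75366874e-04  9.77424463e-01  2.11284048e-01 -1.21753742e-04]
```

View pics/a_scene.png

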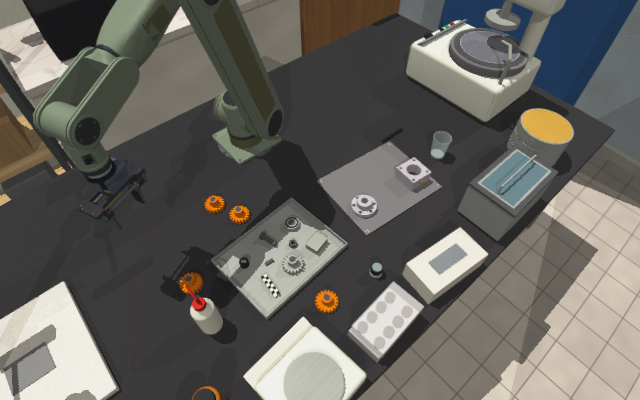

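View pics/a_top.png

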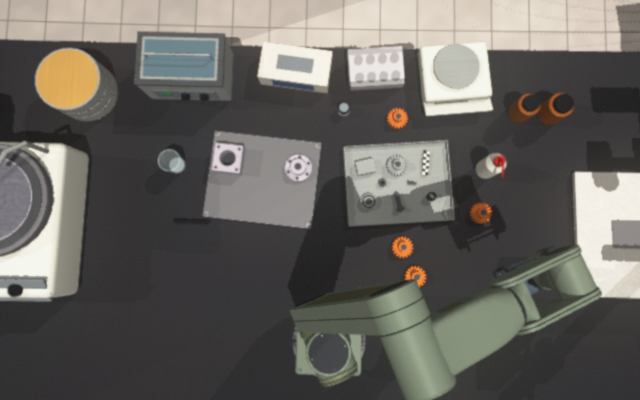

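View pics/a_wrist.png

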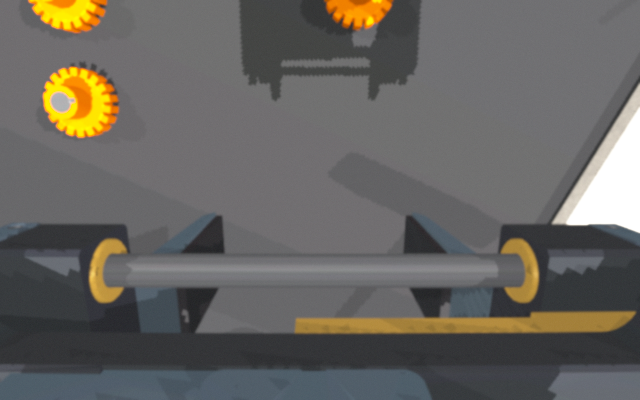

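```bash
cat > h.py <<'E'
import numpy as np, cv2
from scipy.spatial.transform import Rotation as R
from rig import bot
def rot(q): return R.from_quat([q[1],q[2],q[3],q[0]])
def px2w(info,uv,z):
    K=info['K'];k=info['k1']
    d=np.array([(uv[0]-K[0,2])/K[0,0],(uv[1]-K[1,2])/K[1,1]])
    s=d.copy()
    for _ in range(30): s=d/(1+k*(s@s))
    r=rot(info['attitude']).apply([s[0],s[1],1]); p=np.array(info['position'])
    return p+r*(z-p[2])/r[2]
def w2px(info,P):
    c=rot(info['attitude']).inv().apply(np.array(P,float)-info['position'])
    s=c[:2]/c[2]; s=s*(1+info['k1']*(s@s)); K=info['K']
    return np.array([K[0,0]*s[0]+K[0,2],K[1,1]*s[1]+K[1,2]])
def down(yaw):
    # tool z down, tool y (jaw) direction at angle yaw from world +y ... jaw dir = (-sin,cos)
    q=(R.from_euler('z',yaw)*R.from_euler('x',np.pi)).as_quat()
    return np.array([q[3],q[0],q[1],q[2]])
def rectify(img,info,x0,x1,y0,y1,z,s):
    # orthophoto at plane z: image up=+x, left=+y, s px/mm
    W=int((y1-y0)*s);H=int((x1-x0)*s)
    u,v=np.meshgrid(np.arange(W),np.arange(H))
    X=x1-v/s;Y=y1-u/s
    P=np.stack([X,Y,np.full_like(X,z)],-1).reshape(-1,3)
    c=rot(info['attitude']).inv().apply(P-info['position'])
    sl=c[:,:2]/c[:,2:];sl=sl*(1+info['k1']*(sl**2).sum(1,keepdims=True));K=info['K']
    m=np.stack([K[0,0]*sl[:,0]+K[0,2],K[1,1]*sl[:,1]+K[1,2]],-1).astype(np.float32).reshape(H,W,2)
    return cv2.remap(img,m[...,0],m[...,1],cv2.INTER_LINEAR)
E
python3 - <<'E'
from h import *
i=bot.camera_info('wrist'); 
T=rot(bot.get_eef_rot());p=bot.get_tool_pos()
print("cam in tool",T.inv().apply(i['position']-p), T.inv().apply(rot(i['attitude']).apply([0,0,1])), T.inv().apply(rot(i['attitude']).apply([1,0,0])))
t=bot.camera_info('top');im=cv2.imread('pics/a_top.png')
for n,uv,z in [('gear',(397,164),40),('riser',(363,166),28),('scale',(426,163),13),('bear',(368,201),18),('spec',(432,197),25),('housing',(227,157),53),('cover',(298,167),44),('bA',(215,132),6),('bB',(320,143),6),('bC',(312,228),6),('bD',(204,215),6)]:
    print(n,px2w(t,uv,z).round(0))
cv2.imwrite('pics/b_top.png',cv2.resize(im[120:240,190:520],None,fx=2.4,fy=2.4,interpolation=cv2.INTER_CUBIC))
E
```

```text
cam in tool [ 66.42777407   0.10849982 -92.16526166] [-2.35695684e-01  5.60763893e-04  9.71826749e-01] [-6.40873903e-04  9.99999526e-01 -7.32450347e-04]
gear [ 567. -210.   40.]
riser [ 560. -100.   28.]
scale [ 577. -309.   13.]
bear [ 446. -119.   18.]
spec [ 463. -327.   25.]
housing [576. 343.  53.]
cover [550. 112.  44.]
bA [669. 397.   6.]
bB [639.  44.   6.]
bC [354.  63.   6.]
bD [390. 420.   6.]
```

View pics/b_top.png

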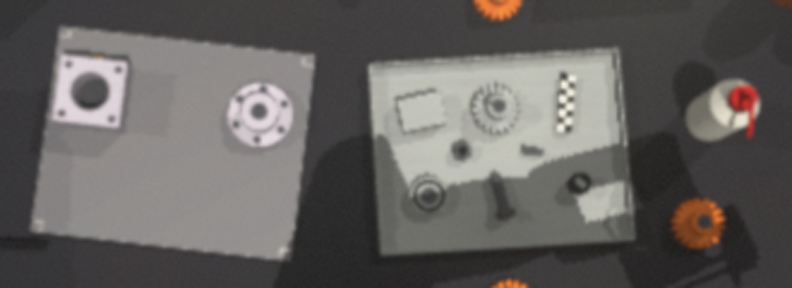

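```bash
cat >> h.py <<'E'
import pickle
def shot(name):
    i=bot.camera_info('wrist'); im=bot.read_camera('wrist')[:,:,::-1].copy()
    cv2.imwrite(f'pics/{name}.png',im); pickle.dump(i,open(f'pics/{name}.pkl','wb')); return im,i
E
python3 - <<'E'
from h import *
bot.move_pose([420,-210,400],down(0)); print(bot.get_qpos().round(2))
im,i=shot('tray')
cv2.imwrite('pics/tray_r.png',rectify(im,i,370,650,-390,-20,20,2))
bot.move_pose([420,230,400],down(0)); print(bot.get_qpos().round(2))
im,i=shot('board')
cv2.imwrite('pics/board_r.png',rectify(im,i,340,690,30,430,6,1.9))
print(bot.get_time())
E
```

```text
[-0.49  0.1   1.59 -0.    1.46  1.08]
[ 0.48  0.11  1.57 -0.    1.46  2.05]
3.275
```

View pics/tray_r.png

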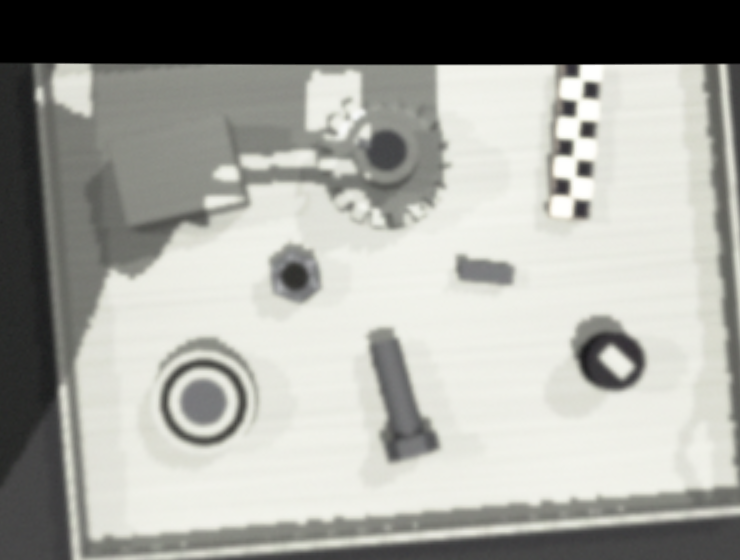

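View pics/board_r.png

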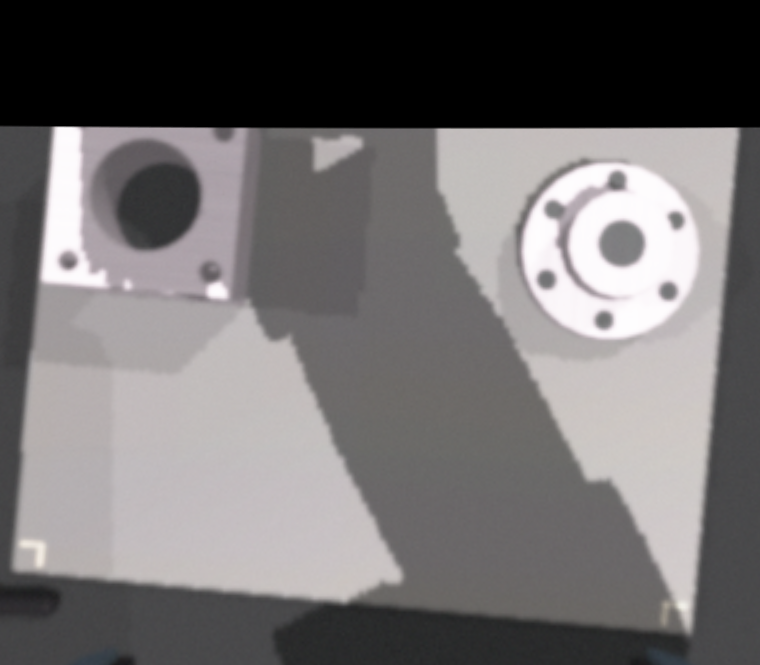

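View pics/tray.png

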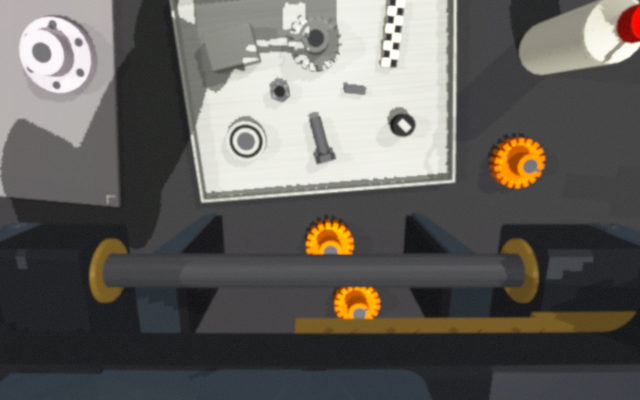

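View pics/board.png

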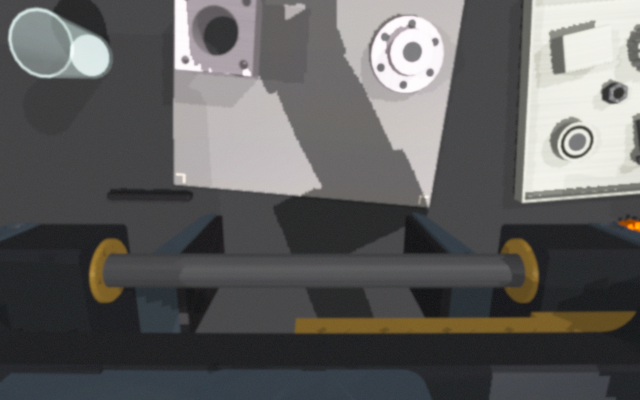

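Run:
```python
from h import *
bot.move_pose([500,230,420],down(-0.085))
im,i=shot('board2')
cv2.imwrite('pics/board2_r.png',rectify(im,i,340,690,30,430,6,1.9))
bot.move_pose([500,-210,400],down(0))
im,i=shot('tray2')
cv2.imwrite('pics/tray2_r.png',rectify(im,i,380,670,-390,-20,20,2))
print(bot.get_time())
```

```text
5.4167
```

View pics/board2_r.png

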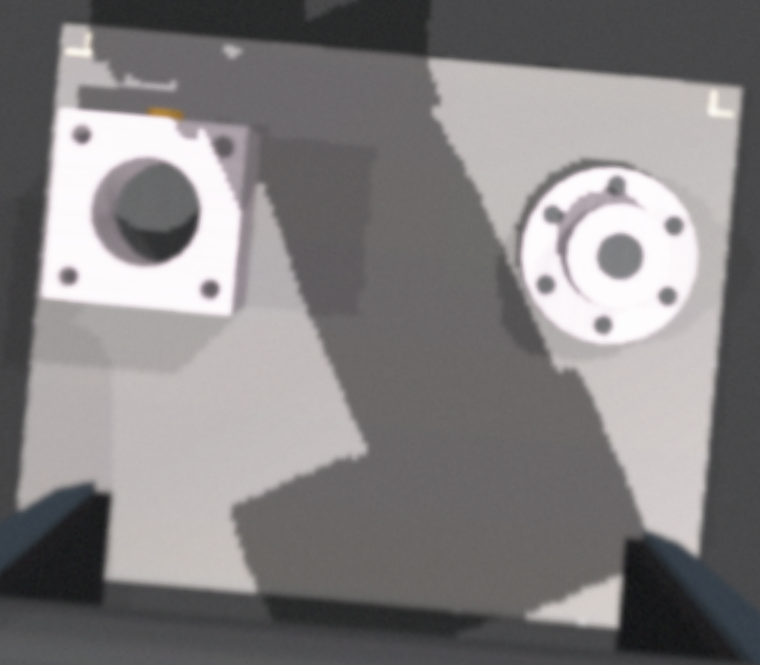

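View pics/tray2_r.png

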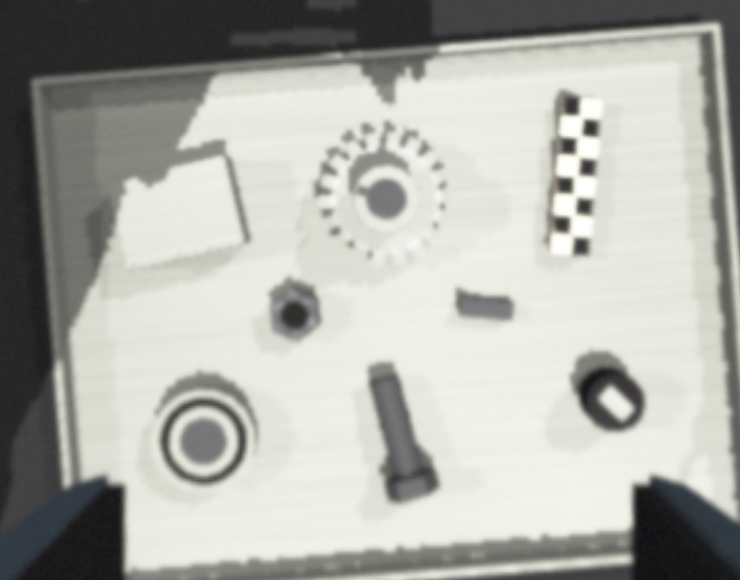

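Run:
```python
import cv2
for n,(a,b,c,d) in {'board2':(0,230,140,500),'tray2':(0,220,150,480)}.items():
    im=cv2.imread(f'pics/{n}.png')[a:b,c:d]
    cv2.imwrite(f'pics/{n}_z.png',cv2.resize(im,None,fx=2.2,fy=2.2,interpolation=cv2.INTER_CUBIC))
```

```text
(no output)
```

View pics/tray2_z.png

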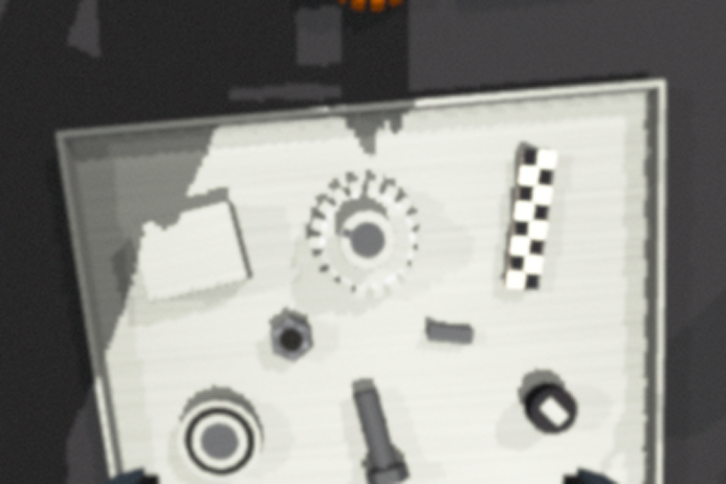

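View pics/board2_z.png

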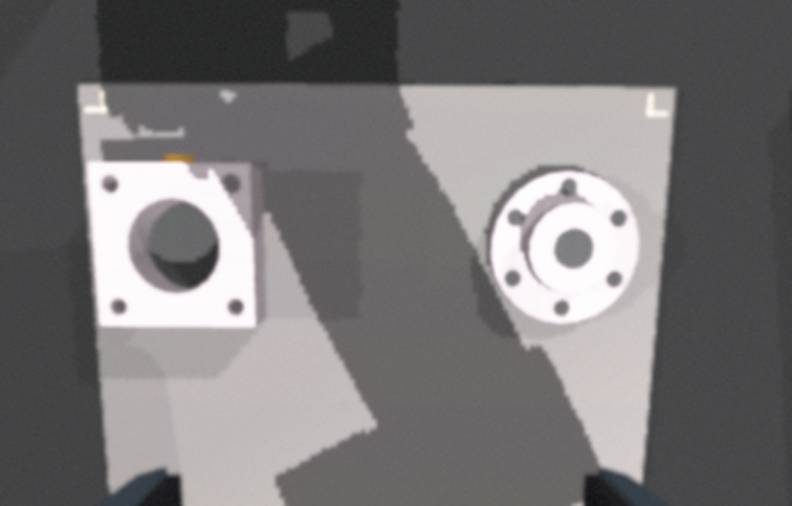

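Run:
```python
from h import *
def mk(n,x1,y1,s,zp):
    i=pickle.load(open(f'pics/{n}.pkl','rb'))
    return lambda u,v,z: px2w(i,w2px(i,[x1-v/s,y1-u/s,zp]),z)[:2]
B=mk('board2',690,430,1.9,6); B1=mk('board',690,430,1.9,6)
h=B(145.75,211,53);c=B(620,256,44)
print('h',h,'c',c,'dist',np.linalg.norm(h-c),'mid',(h+c)/2)
d=h-c;yaw=np.arctan2(-d[0],d[1]);print('yaw',yaw)
for k in [B(62,23,6),B(743,88,6),B1(13,571,6),B1(690,634,6)]: print('corner',k)
ks=np.array([B(62,23,6),B(743,88,6),B1(13,571,6),B1(690,634,6)]);ctr=ks.mean(0)
xa=np.array([np.cos(yaw),np.sin(yaw)]);print('board centre',ctr,'gear from board',ctr+50*xa)
dd=ks[0]-ks[1];print('yaw edge',np.arctan2(-dd[0],dd[1]),np.linalg.norm(dd),np.linalg.norm(ks[2]-ks[3]))
T=mk('tray2',670,-20,2,20);T1=mk('tray',650,-20,2,20)
print('gear',T(387,198,43),T1(386,149,43))
print('bear',T(203,439,18),T1(203,401,18))
print('spec',T(614,402,25),T1(615,362,25))
r=np.array([T(*p,28) for p in[(225,155),(246,242),(127,267)]]);print('riser',r, (r[0]+r[2])/2, np.linalg.norm(r[0]-r[1]),np.linalg.norm(r[1]-r[2]))
e=r[2]-r[1];print('riser long yaw',np.arctan2(-e[0],e[1]))
s=np.array([T(*p,13) for p in[(604,97),(590,255),(549,252),(563,94)]]);print('scale',s,s.mean(0));e=s[0]-s[1];print(np.linalg.norm(e),np.arctan2(-e[0],e[1]),np.linalg.norm(s[1]-s[2]))
```

```text
h [577.86954343 341.20893377] c [556.17224144 112.68163123] dist 229.5550063039753 mid [567.02089244 226.9452825 ]
yaw -0.0946602716330414
corner [677.89473684 397.36842105]
corner [643.68421053  38.94736842]
corner [389.47368421 423.15789474]
corner [356.31578947  66.84210526]
board centre [516.84210526 231.57894737] gear from board [566.61825831 226.85299903]
yaw edge -0.0951595921411614 360.05001191547325 357.85526098079697
gear [ 570.78808931 -213.28382485] [ 571.15423338 -212.87988673]
bear [ 450.00819181 -121.12924067] [ 449.34372226 -121.12253511]
spec [ 470.03368331 -325.75151793] [ 469.18402124 -326.26034633]
riser [[ 592.06214067 -133.79672737]
 [ 549.29891184 -144.11888605]
 [ 537.01062769  -85.62665352]] [ 564.53638418 -109.71169044] 43.99137074359868 59.769082263309976
riser long yaw 0.20707267711703212
scale [[ 622.3129101  -323.67377434]
 [ 542.14212143 -316.57003358]
 [ 543.66435159 -295.76622133]
 [ 623.83514026 -302.86996209]] [ 582.98863085 -309.71999783]
80.48489602805802 -1.659173112939745 20.859429253561558
```

```bash
cat >> h.py <<'E'
h=np.array([577.87,341.21]);c=np.array([556.17,112.68]);YB=-0.095
xa=np.array([np.cos(YB),np.sin(YB)]);mid=(h+c)/2
ZT=230
def pick(p,yaw,tip,op,F,name):
    p=np.array(p);z=tip+78
    bot.set_gripper(op)
    bot.move_pose([*p,ZT],down(yaw))
    bot.line_to([*p,z+25],v=250)
    hit=bot.line_to([*p,z],v=50,stop_force=8)
    if hit: print('HIT on descent',bot.get_tool_pos()); return False
    bot.set_gripper(0,F)
    print(name,'opening',bot.get_opening())
    bot.line_to([*p,z+40],v=100)
    bot.line_to([*p,ZT],v=250)
    print(' after lift',bot.get_opening(),bot.get_contact_force().round(1),'t',bot.get_time())
def place(p,yaw,tip,op):
    p=np.array(p);z=tip+78
    bot.move_pose([*p,ZT],down(yaw))
    bot.line_to([*p,z+20],v=200)
    bot.line_to([*p,z+2],v=40)
    hit=bot.line_to([*p,z-2],v=15,stop_force=4)
    print(' placed hit',hit,'dz',bot.get_tool_pos()[2]-z)
    bot.set_gripper(op)
    bot.line_to([*p,z+40],v=80)
    bot.line_to([*p,ZT],v=250)
    print(' t',bot.get_time(),'force',bot.get_contact_force().round(1))
E
python3 - <<'E'
from h import *
pick([571,-213],0,23.5,60,35,'gear')
im,i=shot('g1')
place(mid,YB,26.5,50)
E
```

```text
gear opening 30.974605705112314
 after lift 31.36703031366056 [-0.4  0.7 -4.8] t 9.6583
 placed hit True dz 0.14581284111807236
 t 14.5 force [-0.7 -1.3  0.6]
```

View pics/g1.png

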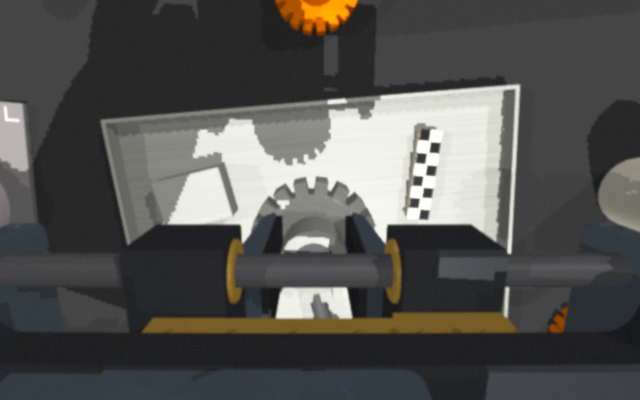

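The gear was held cleanly by its hub (about pixel (312, 215)) and set down with contact at the expected height. Next come the bearing and the riser.

Run:
```python
from h import *
pick([449.7,-121],0,6,72,30,'bearing')
place(h-100*xa,YB,9,66)
pick([564.5,-109.7],0.207+np.pi/2,8,66,40,'riser')
im,i=shot('r1')
place(mid-100*xa,YB+np.pi/2,11,60)
bot.move_pose([480,230,420],down(YB)); im,i=shot('board3')
cv2.imwrite('pics/board3_z.png',cv2.resize(im[0:230,130:510],None,fx=2,fy=2,interpolation=cv2.INTER_CUBIC))
```

```text
bearing opening 50.89917966534886
 after lift 51.56891668695002 [-1.1  0.2 -1.8] t 19.275
 placed hit True dz 0.1936728781111441
 t 24.275 force [ 0.5  0.9 -0.4]
riser opening 44.87154276342574
 after lift 44.88994840878149 [-0.4  0.4 -6.1] t 29.6417
 placed hit True dz 0.08958454602056065
 t 34.3167 force [-0.8 -0.3 -1.4]
```

View pics/board3_z.png

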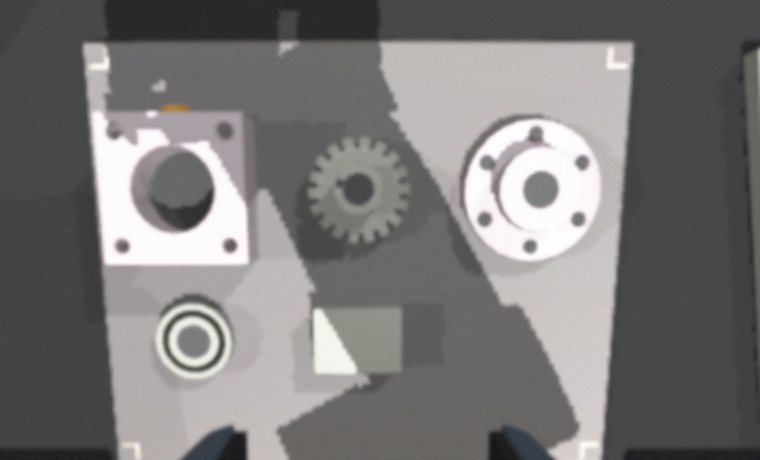

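The picture shows the gear hub at zoomed pixel (358,189), the bearing at (193,341), and the riser square to the row around (357,340). I'll measure these, then do the scale bar and specimen.

Run:
```python
from h import *
i=pickle.load(open('pics/board3.pkl','rb'))
Z=lambda u,v,z: px2w(i,[130+u/2,v/2],z)[:2]
ya=np.array([-xa[1],xa[0]]);bc=mid-50*xa
f=lambda p:np.round([(p-bc)@xa,(p-bc)@ya],1)
print('gear',f(Z(358,189,46)),'bear',f(Z(193,341,21)),'riser',[f(Z(*p,31)) for p in[(313,308),(401,306),(402,373),(313,373)]],'h',f(Z(173,187,53)),'c',f(Z(540,189,44)))
pick([583,-309.7],-0.088,5,40,25,'scale')
place(c-100*xa,YB+np.pi/2,8,36)
bot.move_pose([480,230,420],down(YB)); im,i=shot('board4')
cv2.imwrite('pics/board4_z.png',cv2.resize(im[0:230,130:510],None,fx=2,fy=2,interpolation=cv2.INTER_CUBIC))
```

```text
gear [49.7 -0.1] bear [-50.6 114.9] riser [array([-26.6,  30.5]), array([-25.2, -28.5]), array([-71.2, -29.7]), array([-71.2,  31.3])] h [ 50.7 114. ] c [  49.9 -114.7]
scale opening 19.853246460248
 after lift 19.327390232466325 [-0.2  1.3 -1.4] t 41.2083
 placed hit True dz 0.06611140805308935
 t 46.1583 force [-0.2 -0.7 -0.4]
```

View pics/board4_z.png

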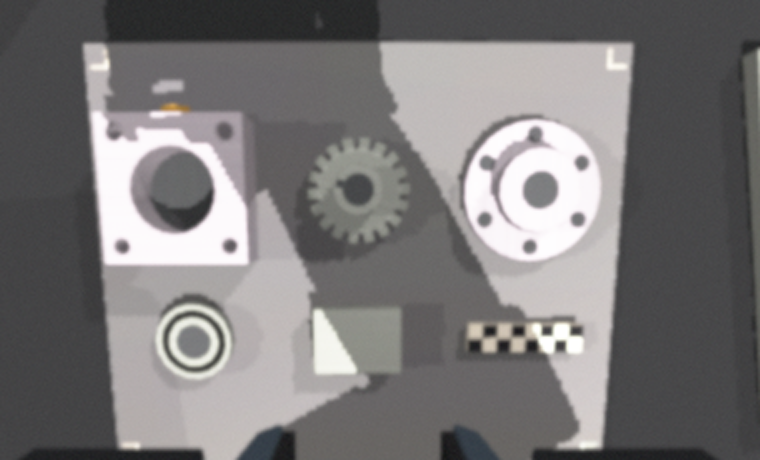

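Run:
```python
from h import *
i=pickle.load(open('pics/board4.pkl','rb'))
Z=lambda u,v,z: px2w(i,[130+u/2,v/2],z)[:2]
ya=np.array([-xa[1],xa[0]]);bc=mid-50*xa
f=lambda p:np.round([(p-bc)@xa,(p-bc)@ya],1)
print('scale',[f(Z(*p,16)) for p in[(467,323),(583,322),(583,353),(468,354)]])
pick([469.6,-326],np.pi/2,11,55,20,'spec')
place(mid-99.3*xa+0.7*ya,YB+np.pi/2,39,48)
bot.move_pose([480,230,420],down(YB)); im,i=shot('board5')
cv2.imwrite('pics/board5_z.png',cv2.resize(im[0:230,130:510],None,fx=2,fy=2,interpolation=cv2.INTER_CUBIC))
cv2.imwrite('pics/scene5.png',bot.read_camera('scene')[:,:,::-1])
```

```text
scale [array([-38.6, -75.5]), array([ -37.9, -156.5]), array([ -59.8, -158. ]), array([-60.5, -76.9])]
spec opening 29.16606402565995
 after lift 29.54291391985027 [ 0.1  0.2 -0.4] t 53.4583
 placed hit True dz 0.14308546885051499
 t 58.5417 force [-0.2  0.  -0.8]
```

View pics/board5_z.png

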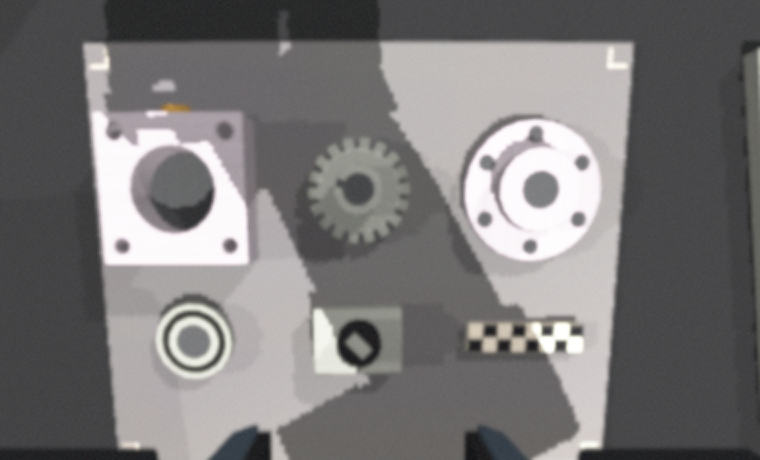

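View pics/scene5.png

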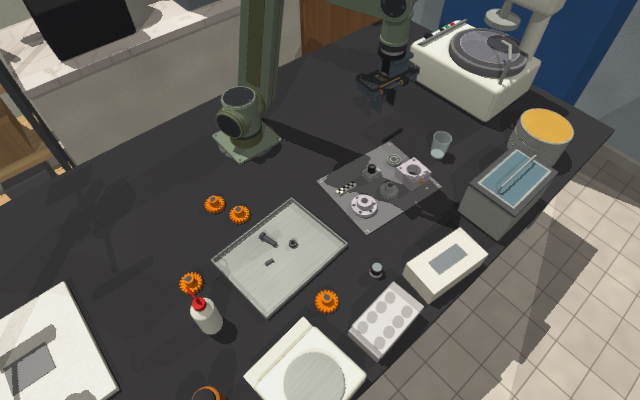

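The specimen's top is centred at zoomed pixel (359,342) on the block, polished section up. The beaker and the wash bottle haven't moved in the scene view.

Run:
```python
from h import *
i=pickle.load(open('pics/board5.pkl','rb'))
ya=np.array([-xa[1],xa[0]]);bc=mid-50*xa
p=px2w(i,[130+359/2,342/2],53)[:2]-bc
print('spec',p@xa,p@ya); bot.dwell(0.5); bot.job_done(); print(bot.get_time())
```

```text
spec -46.03237909364007 -0.5022119340943629
the job is handed in; nothing more can be done
the job is handed in; nothing more can be done
```

I set all five parts in their places on the board and handed the job in at about 60 s of the 136 s allowed. It gave no verdict. All five touched down within 0.2 mm of the expected height before I opened the gripper.

My last camera checks, in mm in the board frame, against tolerances of 9 to 15 mm:

| Part | Measured x, y | Target x, y |
|---|---|---|
| Gear | 49.7, -0.1 | 50, 0 |
| Bearing | -50.6, 114.9 | -50, 115 |
| Riser block | -48.6, 0.9 | -50, 0 |
| Scale bar | -49.2, -116.7 | -50, -115 |
| Specimen | -46.0, -0.5 | on the riser block's centre |

- **Specimen:** it stands upright with its polished face up. Its measured centre is about 3 mm from the riser block's, which is within the 9 mm allowed. I aimed it about 3 mm nearer the block's centre than that measurement, so part of the difference may be reading error.
- **Angles:** the block and the bar lie along the row to within about 0.03 rad.
- **Bystanders:** the beaker and the wash bottle look the same in the start and end pictures; I did not measure them.

No check failed.

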